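# Hold the clip open over the order card

## Task

Pinch the tails of the medium one of the three steel spring clips on the rail (the one that fits the recess in the order card's top edge), take it off and bring it, held open, down over the card's edge in the middle of the recess, so that its two lips hang about 2 cm below the recess floor, one on each side of the card. Finish still holding the clip wide open there, clear of the card, so that a paper slip could be tucked in; do not knock the card, and leave the other clips and the things around undisturbed.

Things in the scene. Friction and masses are not known exactly. Their poses are not given: they have to be found in the camera images.
- clip_medium_centre (a point): centre (on the hinge axis) of the medium of three look-alike steel spring clips, parked jaws down, tails up; starts 74 mm above the counter. Axes of its fixed leaf: y along the hinge, z up while parked, x towards the other leaf. 36 mm wide along y (tails 31); jaws reach 32 mm below the hinge, tails 40 mm above; barrel 8 mm thick; about 45 g
- clip_medium: the medium clip; origin and axes as its centre point. Parked, its tails splay in a V: along x 43 mm over their outer faces at the top, 32 mm at 20 mm above the hinge. Pinched fully, the tails stand parallel, 22 mm over their outer faces, the lips gape 21 mm and hang 31 mm below the hinge, and each leaf leans 0.28 rad from where it was parked
- clip_medium_leaf (a joint): angle between the medium clip's leaves, rad: 0 = shut on the 4 mm rail, 0.56 = fully open, at its stop. Pinching the tails together (along the clip's x) opens it; let go and the spring shuts it. At 22 mm above the hinge this takes about 6 N to start, 14 N per finger when fully open; a grip of 20 to 60 N is right
- clip_medium_lip1 (a point): inner edge of the medium clip's fixed jaw at its lip, mid-width: 32 mm below the hinge and 2 mm to -x when parked; turns with the fixed leaf
- clip_medium_lip2 (a point): inner edge of the medium clip's other jaw at its lip, mid-width: 32 mm below the hinge and 2 mm to +x when parked; turns with the other leaf
- clip_small_centre (a point): the small clip of the same shape, parked on the rail: 22 mm wide along its hinge, 26 mm from hinge to lips, 32 mm from hinge to tail ends. Point on its hinge axis, axes as for the medium clip. Not needed; must stay where it is
- clip_large_centre (a point): the large clip of the same shape, parked on the rail: 52 mm wide along its hinge, 38 mm from hinge to lips, 48 mm from hinge to tail ends. Point on its hinge axis, axes as for the medium clip. Not needed; must stay where it is
- rail: clip rail, fixed: wooden foot 65 x 250 mm, 18 high, with an upright aluminium strip 4 mm thick, 230 mm long along y, its top edge 70 mm above the counter. Origin under its centre, z up. The three clips sit on the strip in chance order, about 75 mm apart, their hinges along it
- board: plywood order card in a dark wooden foot (80 x 170 mm, 22 high), fixed: the card stands upright, 6 mm thick (along x), 160 mm wide (along y), top edge 113 mm above the counter, with a recess 44 mm long and 8 mm deep in the middle of its top edge. Origin under its centre, z up
- recess (a point): middle of the floor of the recess in the card's top edge, 105 mm above the counter: x across the 6 mm thickness, y along the edge, z up
- pitcher: grey plastic water pitcher, 124 mm across, 190 high, handle at +y. Origin under its centre. Leave it alone
- teapot: glass teapot, 120 mm across (185 with spout and handle), 120 high. Origin under its centre. Leave it alone
- cup_1: stainless cup, 68 mm across, 75 high. Origin under its centre. Leave it alone
- cup_2: stainless cup, 68 mm across, 75 high. Origin under its centre. Leave it alone
- cap: blue plastic cap lying mouth up, 48 mm across, 16 high. Origin under its centre. Leave it alone
- tray: bamboo tray, 150 x 200 mm, 28 high. Origin under its centre. Leave it alone
Not all that is in view belongs to the job. Leave any pink or yellow look-alike of the board alone.

How it is judged:
By the outcome, as a careful person would: the job done as asked, in the order asked, and still so for the second after the job is handed in, while the arm keeps its last pose, push and grip.
It also fails if it takes over 38 s, if anything falls off the work surface, if the arm or the gripper's body presses on something with over 40 N, if the wrist force passes 120 N, or if a joint passes its speed limit or range.

## Robot

A 6-joint arm with a two-finger parallel gripper is mounted at the origin on the work surface. World frame = base frame: x ahead of the robot, y to its left, z up, the work surface at z = 0. Lengths are in m, angles in degrees, forces in N, time in s.
With the tool pointing down it reaches from about 0.325 to 0.85 m from the base axis. Payload 15.5 kg.
Tool frame: the origin (TCP) lies at the very end of the fingers, on their centre line; the grasp point (between the pads) lies arm.grip_depth behind it (arm.grip_depth is the distance from the TCP to the grasp point, in m); z points along the fingers, y is the line along which they close (so a half turn about z gives the same grasp; the last joint's range is limited). The gripper opens to 91 mm and grips with 3 to 60 N. Pads are 32 mm wide; open, the fingers measure 118 mm over their backs; the gripper's body (76 mm by 178 mm) begins 60 mm behind the grasp point.
Start: joints at [66.549, 28.281, 77.091, -0, 74.628, -5.472], TCP at [0.193, 0.594, 0.176] pointing down, gripper open.
Joint ranges: [-166.48, 166.48], [-47.26, 123.95], [12.59, 153.08], [-70.14, 250.14], [6.76, 159.57], [-176.63, 176.63]. Speed limits (degrees/s): [108.29, 108.29, 147.25, 172.46, 172.46, 172.46].

## Interface

Orientations are given as a 3x3 rotation matrix whose columns are the frame's x, y, z axes.
In Python, from rig import arm gives the robot as it stands. Calls block until the motion is done:
- arm.move_to(position, orientation): joint-space move of the TCP to a pose.
- arm.move_l(position, orientation=None, feed=0.15): straight line of the TCP; orientation=None keeps the orientation; feed is the mean speed in m/s.
- arm.move_joints(angles): joint-space move.
- arm.grip(opening): finger opening in m; the grip force is fixed at half the most; returns when the fingers have stopped.
- arm.sleep(seconds).
- arm.solve_ik(position, orientation): joint angles nearest the present ones, or None.
- arm.snapshot(name): name is "side" or "top"; returns the picture (384x512x3 uint8, red, green, blue); there is no depth.
- arm.get_calibration(name): a dict with "intrinsics" (3x3 intrinsics, pixels), "cam_to_world" (4x4, takes a point from camera to world coordinates). Camera axes: x right, y down, z forward; pixel columns grow to the right and rows downward; lengths in m; the calibration is good to about 2 mm. A picture is of the moment at which its call begins. get_calibration takes no time and is no camera call.
A pose or a line that the arm cannot do raises arm.Unreachable and nothing moves.
- arm.sign_off(): hands the job in; it is judged then, once.
Readings, each from a call of its own:
- arm.current_t(): time.
- arm.current_joint_positions(): joint angles.
- arm.current_dq(): joint speeds.
- arm.current_tau(): joint torques, N m.
- arm.current_ee_pos(): TCP position.
- arm.current_tool_rot(): TCP orientation.
- arm.current_force(): force on the tool from outside, world axes, zero at the start.
- arm.current_torque(): the same for the moment, N m.
- arm.current_width(): finger opening in m.
- arm.current_grasp_force(): force on a finger pad.
Only numpy, scipy, OpenCV 4.12 (cv2) and the standard library are available. Lean on these libraries where they do the work, as an engineer would, in place of code of your own. Each camera call takes 0.05 s, during which the arm holds its last target. There are 200 camera calls.

## Working session

There is one attempt and no reset: what is moved stays moved. The work goes in short steps, each a Python script; the robot and the scene stay as the last script left them, time stands still between calls to the robot, and variables do not carry over. Pictures are saved under pics/ and viewed, at most 10 in all, crops included, and the job is handed in when it is done.

```bash
ls; mkdir -p pics
python3 - <<'E'
from rig import arm
import cv2,numpy as np
np.set_printoptions(precision=4,suppress=True)
for n in("side","top"):
    cv2.imwrite(f"pics/{n}0.png",arm.snapshot(n)[:,:,::-1])
    c=arm.get_calibration(n);print(c["intrinsics"],c["cam_to_world"])
print(arm.grip_depth,arm.current_tool_rot(),arm.current_width(),arm.current_t())
E
```

```text
pics
[[484.8772   0.     255.9519]
 [  0.     484.8772 188.6153]
 [  0.       0.       1.    ]] [[ 0.4146  0.5775 -0.7033  1.3256]
 [ 0.9097 -0.2443  0.3357 -0.4343]
 [ 0.0221 -0.779  -0.6266  0.7973]
 [ 0.      0.      0.      1.    ]]
[[471.2098   0.     252.6306]
 [  0.     471.2098 190.4819]
 [  0.       0.       1.    ]] [[-0.0201 -0.9977  0.065   0.4382]
 [-0.9998  0.0203  0.0022 -0.0537]
 [-0.0035 -0.0649 -0.9979  1.2097]
 [ 0.      0.      0.      1.    ]]
0.0188 [[-0.9512  0.3087 -0.0004]
 [ 0.3087  0.9512 -0.001 ]
 [ 0.0001 -0.0011 -1.    ]] 0.09105150216188443 0.1
```

View pics/side0.png

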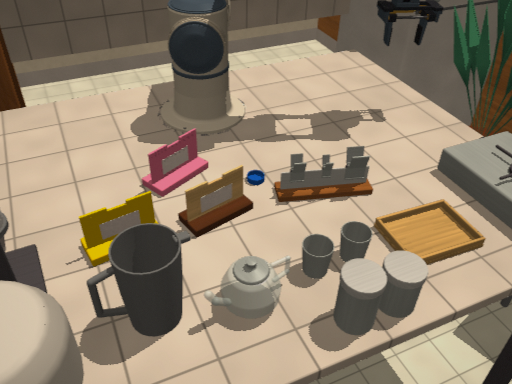

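View pics/top0.png

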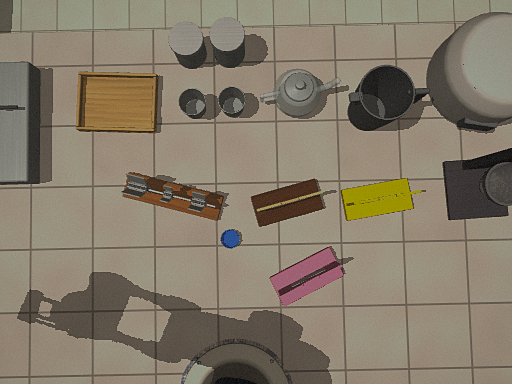

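The side view shows three grey clips on the rail at about (298,165), (327,165) and (357,160). In the top view they are at (200,202), (168,195) and (135,185). The board with the dark wooden foot is at (215,200) side and (288,202) top. The pink and yellow boards are look-alikes. I'll enlarge both areas next.

Run:
```python
import cv2,numpy as np
s=cv2.imread("pics/side0.png");t=cv2.imread("pics/top0.png")
a=cv2.resize(s[135:235,175:375],None,fx=4,fy=4,interpolation=cv2.INTER_CUBIC)
b=cv2.resize(t[165:230,115:235],None,fx=6.66,fy=6.66,interpolation=cv2.INTER_CUBIC)
cv2.imwrite("pics/c1.png",a);cv2.imwrite("pics/c2.png",b)
b=cv2.resize(t[170:235,240:340],None,fx=8,fy=8,interpolation=cv2.INTER_CUBIC)
cv2.imwrite("pics/c3.png",b)
```

```text
(no output)
```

View pics/c1.png

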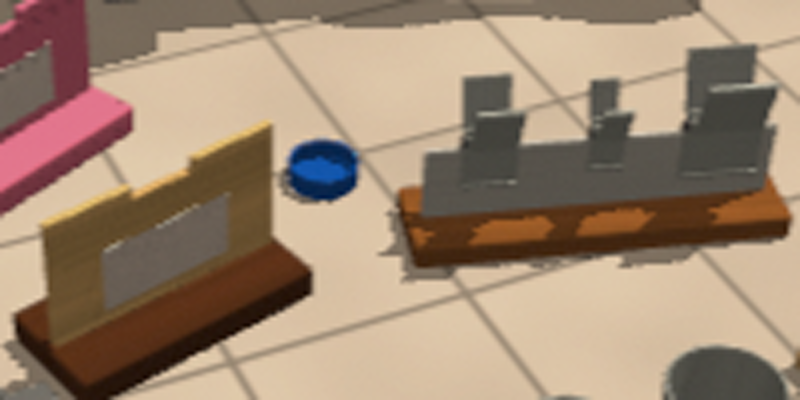

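View pics/c2.png

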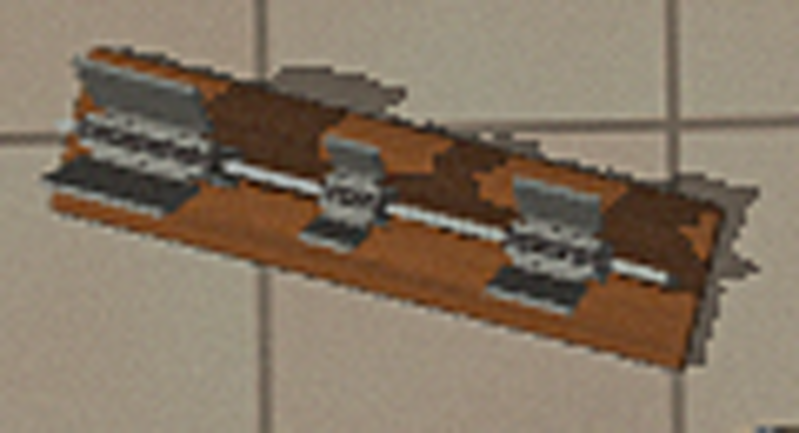

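View pics/c3.png

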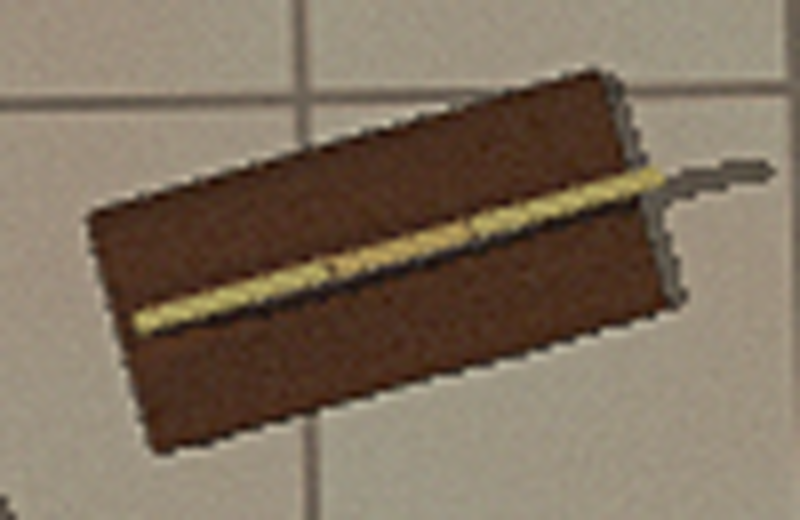

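By width, the three clips in the top view are:
- (135,185): tails about 45 mm, the large one.
- (168,195): the narrowest, the small one.
- (198,202): tails about 13 px, or 31 mm, the medium one and my target. In the side view it is at (298,165).

The board with the brown foot has its recess between top-view pixels (281.6,203.5) and (298.8,199). Next I'll measure.

```bash
cat > h.py <<'E'
from rig import arm
import cv2,numpy as np
np.set_printoptions(precision=4,suppress=True)
def ray(n,p):
    c=arm.get_calibration(n);T=c["cam_to_world"]
    return T[:3,3],T[:3,:3]@np.linalg.solve(c["intrinsics"],[p[0],p[1],1])
def plane(n,p,z):
    o,d=ray(n,p);return o+d*(z-o[2])/d[2]
def tri(ps,pt):
    (a,d),(b,e)=ray("side",ps),ray("top",pt)
    s=np.linalg.lstsq(np.c_[d,-e],b-a,rcond=None)[0]
    return (a+d*s[0]+b+e*s[1])/2,np.linalg.norm(a+d*s[0]-b-e*s[1])
def rot(u):  # tool down, tool y along horizontal unit vector u
    y=np.array([u[0],u[1],0])/np.hypot(*u[:2]);z=np.array([0,0,-1.]);return np.c_[np.cross(y,z),y,z]
def down_rot(u): # choose half-turn nearest the present tool
    R=rot(u);return R if R[:,1]@arm.current_tool_rot()[:,1]>0 else rot(-np.array(u))
E
python3 - <<'E'
from h import *
S=lambda x,y:np.array([175+(x+.5)/4-.5,135+(y+.5)/4-.5])
T=lambda x,y:np.array([115+(x+.5)/6.66-.5,165+(y+.5)/6.66-.5])
B=lambda x,y:np.array([240+(x+.5)/8-.5,170+(y+.5)/8-.5])
for n,s,t in [("farL",(462,78),(487,290)),("farR",(512,75),(572,312)),("nearL",(475,115),(602,203)),("nearR",(524,112),(517,180))]:
    pass
# side left = -y = top right
P={}
for n,s,t in [("far-y",(462,78),(572,312)),("far+y",(512,75),(487,290)),("near-y",(475,115),(602,203)),("near+y",(524,112),(517,180))]:
    P[n]=tri(S(*s),T(*t));print(n,*P[n],plane("top",T(*t),.113),plane("side",S(*s),.113))
print("mean tri",np.mean([v[0] for v in P.values()],0))
print("barrel",plane("top",T(558,250),.078))
a,b=plane("top",T(62,125),.07),plane("top",T(670,278),.07);print("strip",a,b,np.linalg.norm(a-b),"side",plane("side",S(425,153),.07),plane("side",S(776,126),.07))
# board, top view by mask
im=cv2.imread("pics/top0.png");hsv=cv2.cvtColor(im,cv2.COLOR_BGR2HSV)[170:235,240:340]
m=cv2.inRange(hsv,(12,70,130),(32,255,255));ys,xs=np.nonzero(m)
r=cv2.minAreaRect(np.c_[xs+240,ys+170].astype(np.float32));print(r,len(xs))
print("edge",plane("top",B(135,322),.113),plane("top",B(662,178),.113))
print("rec",plane("top",B(333,268),.109),plane("top",B(470,232),.109))
print("side edge",plane("side",S(42,228),.113),plane("side",S(271,125),.113),"rec",plane("side",S(133,194),.105),plane("side",S(190,168),.105))
E
```

```text
far-y [0.4629 0.0704 0.1099] 0.0022913932675448366 [0.4633 0.071  0.113 ] [0.4665 0.0669 0.113 ]
far+y [0.4714 0.1006 0.1095] 0.0012623112027698182 [0.4716 0.1007 0.113 ] [0.4756 0.0972 0.113 ]
near-y [0.5009 0.0593 0.1099] 0.002279603885052303 [0.5012 0.06   0.113 ] [0.5042 0.056  0.113 ]
near+y [0.5095 0.0889 0.1097] 0.002838505484705829 [0.5099 0.0897 0.113 ] [0.513  0.0849 0.113 ]
mean tri [0.4862 0.0798 0.1097]
barrel [0.4866 0.0798 0.078 ]
strip [0.5362 0.2611 0.07  ] [0.4759 0.0402 0.07  ] 0.22895407377175886 side [0.4764 0.0389 0.07  ] [0.5381 0.2596 0.07  ]
((289.57366943359375, 200.76129150390625), (2.5171761512756348, 67.71697235107422), 74.24882507324219) 152
edge [ 0.4644 -0.0592  0.113 ] [ 0.5032 -0.2136  0.113 ]
rec [ 0.4791 -0.1174  0.109 ] [ 0.4888 -0.1577  0.109 ]
side edge [ 0.5058 -0.2172  0.113 ] [ 0.466  -0.0616  0.113 ] rec [ 0.487 -0.157  0.105] [ 0.4768 -0.1178  0.105 ]
```

The measurements agree. The strip measures 229 mm against 230 given, the two views match to within 2–3 mm, and the clip centre lies on the strip line. I'll go for the grasp.

Run:
```python
from h import *
c=np.array([.4868,.0795]);n=np.array([.964,-.266])
R=down_rot(n);print(R[:,1],arm.solve_ik([*c,.18],R))
arm.move_to([*c,.18],R)
arm.move_l([*c,.0775],feed=.08)
print(arm.current_t(),arm.current_ee_pos(),arm.current_force())
arm.grip(0.015)
print(arm.current_t(),arm.current_width(),arm.current_grasp_force(),arm.current_force(),arm.current_ee_pos())
cv2.imwrite("pics/s1.png",arm.snapshot("side")[90:240,175:375,::-1].repeat(4,0).repeat(4,1))
```

```text
[ 0.964 -0.266  0.   ] [ 2.3351 17.439  94.8909 -0.     67.6702 17.7611]
3.6583 [0.4871 0.0795 0.0779] [ 0.3866  0.274  -0.3747]
4.8667 0.014947855438651217 0.0 [ 0.2165 -0.4061 -0.0747] [0.4868 0.0795 0.0775]
```

View pics/s1.png

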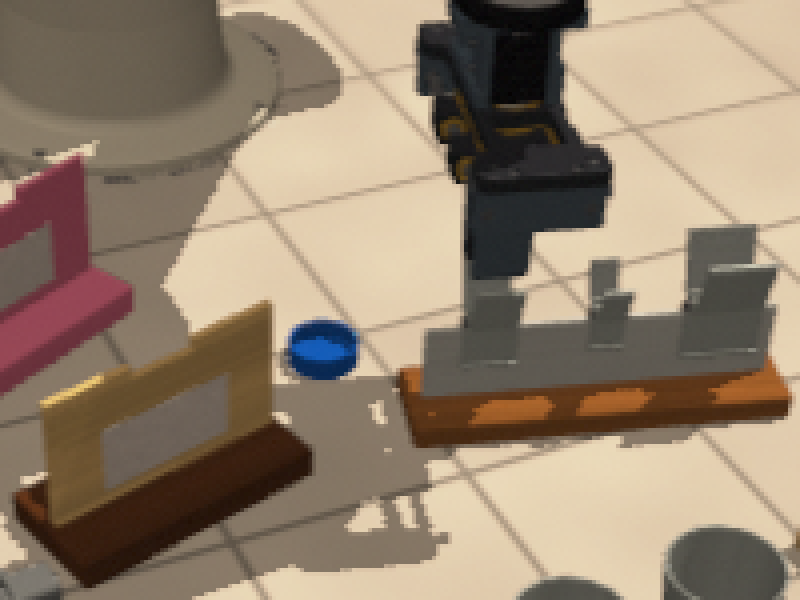

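Run:
```python
from h import *
for z in(.0775,.09,.1,.11,.12,.13): print(z,plane("side",(300,158.7),z))
T=arm.get_calibration("side");Ti=np.linalg.inv(T["cam_to_world"])
for z in (.0775,.0963,.156):
  for d in(-.0075,.0075):
    q=Ti@np.r_[.4868+.964*d,.0795-.266*d,z,1];q=T["intrinsics"]@q[:3];p=q[:2]/q[2];print(z,d,p,(p-[175,90])*4)
im=arm.snapshot("top");cv2.imwrite("pics/t1.png",cv2.resize(im[150:240,110:240,::-1],None,fx=6,fy=6,interpolation=cv2.INTER_CUBIC))
print(arm.current_width(),arm.current_joint_positions())
```

```text
0.0775 [0.45   0.1069 0.0775]
0.09 [0.4653 0.0975 0.09  ]
0.1 [0.4774 0.09   0.1   ]
0.11 [0.4896 0.0825 0.11  ]
0.12 [0.5017 0.0749 0.12  ]
0.13 [0.5139 0.0674 0.13  ]
0.0775 -0.0075 [296.7362 167.2281] [486.9448 308.9126]
0.0775 0.0075 [298.0744 170.768 ] [492.2978 323.0721]
0.0963 -0.0075 [297.3007 161.1382] [489.2029 284.5529]
0.0963 0.0075 [298.6576 164.6544] [494.6303 298.6175]
0.156 -0.0075 [299.1687 140.9865] [496.6749 203.946 ]
0.156 0.0075 [300.588 144.416] [502.3518 217.6639]
0.015516175082990205 [  2.335   25.4121 102.0282  -0.0002  52.5607  17.7614]
```

View pics/t1.png

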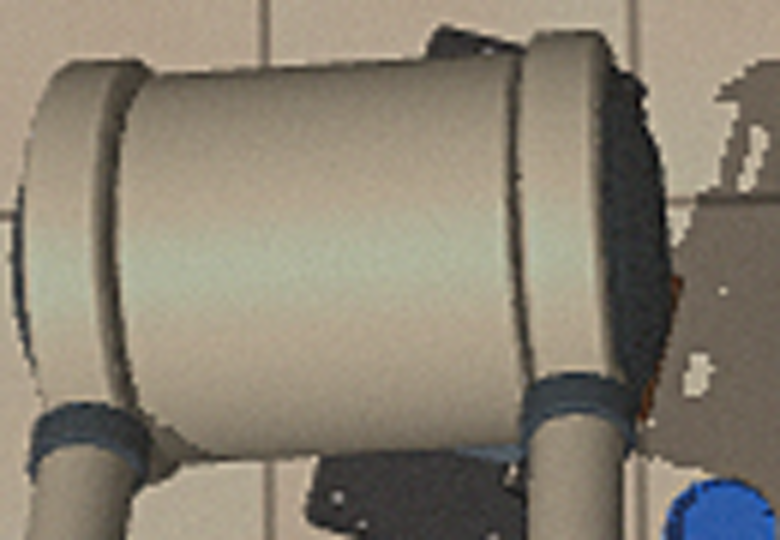

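The picture shows the fingers at the clip, around (490,270) in the crop. The near tail at (500,295) looks unmoved, and the width of 15 mm with no force means nothing was pinched. I'll compare pixels before and after without using another view.

Run:
```python
from h import *
a=cv2.imread("pics/side0.png").astype(int)
b=cv2.imread("pics/s1.png")[::4,::4].astype(int)
x0,x1,y0,y1=286,316,148,184
A=a[y0:y1,x0:x1].mean(2).astype(int);B=b[y0-90:y1-90,x0-175:x1-175].mean(2).astype(int)
for n,M in(("before",A),("after",B)):
    print(n,"cols",x0)
    for i,r in enumerate(M):print(y0+i,' '.join(f"{v:3d}" for v in r))
print(arm.current_force(),arm.current_width(),arm.current_grasp_force())
```

```text
before cols 286
148 197 197 196 196 197 197 198 197 198 197 199 197 198 198 198 197 184 157 156 183 195 197 197 197 198 197 197 197 197 197
149 196 197 197 197 196 197 198 197 197 197 197 196 197 197 197 197 196 183 155 157 184 195 196 196 197 196 197 197 196 196
150 196 196 196 197 196 197 197 197 197 198 197 197 197 198 197 198 197 196 180 153 157 184 195 196 196 195 195 195 195 195
151 196 196 196 196 196 196 197 196 196 197 197 196 197 197 197 197 196 196 194 178 150 156 184 194 195 196 196 195 195 194
152 196 195 196 196 197 195 196 196 196 196 197 197 196 196 196 195 196 196 195 194 176 151 158 184 193 194 194 195 195 195
153 195 196 196 195 196 196 196 191 187 185 182 178 178 169 156 145 153 181 194 195 193 174 150 161 185 194 194 194 194 194
154 194 194 194 195 166 132 122 115 114 108 100  97  96  95  89  88 107 166 194 194 194 191 172 148 163 185 193 193 194 194
155 194 194 195 194 155  96  86  84  83  84  81  82  80  81  80  81 100 164 194 195 194 194 190 169 150 163 186 192 193 193
156 194 193 194 194 154  94  82  81  80  82  82  83  82  80  81  82  99 164 193 193 193 194 
[... 7209 characters left out ...]
6  87  85  87  87  86  88  88
179  88  88  86  84  78  75  76  75  76  76  75  76  76  75  76  73  73  79  85  88  87  87  87  87  87  86  87  88  88  88
180  87  86  87  83  78  77  81  83  85  90  93  93 100 103 101  98 131 130  97  87  89  88  89  89  87  89  88  88  89  88
181  87  87  87  82  87  92  90  87  85  89  85  79  80  81  80  77  87  88  85  87  89  87  87  88  88  88  88  88  89  88
182  87  87  88  87  84  79  83  87  88  87  88  88  86  85  87  85  86  86  87  87  89  88  88  88  89  88  87  88  88  88
183  87  87  87  89  86  87  87  88  88  89  89  88  89  89  88  89  88  88  88  88  88  88  88  89  88  88  87  88  89  88
[-0.6374  0.288  -0.2295] 0.015516175082990205 0.0
```

Run:
```python
from h import *
T=arm.get_calibration("side");Ti=np.linalg.inv(T["cam_to_world"])
def proj(p):
    q=T["intrinsics"]@(Ti@np.r_[p,1])[:3];return q[:2]/q[2]
y=np.array([.3087,.9512,0]);x=np.array([-.9512,.3087,0]);c=np.array([.193,.594,.176])
for z in(0,.03):
  print("start fingers",[proj(c+s*y*.052+[0,0,z]).round(1) for s in(-1,1)])
a=cv2.imread("pics/side0.png").mean(2)
for r in range(8,50,3):
    m=np.nonzero(a[r,370:450]<55)[0]+370; print(r,m.min() if len(m) else None,m.max() if len(m) else None,m[::3])
b=arm.snapshot("side");print(arm.current_ee_pos(),arm.current_force(),arm.current_tool_rot()[:,2])
p=cv2.imread("pics/s1.png")[::4,::4];print(np.abs(p.astype(int)-b[90:240,175:375,::-1].astype(int)).max())
```

```text
start fingers [array([383.2,  55.7]), array([414.9,  54.8])]
start fingers [array([385. ,  46.5]), array([417.1,  45.7])]
8 378 449 [378 381 384 387 390 393 396 399 402 405 408 411 414 417 420 423 426 429
 432 435 438 441 444 447]
11 378 441 [378 381 384 387 390 393 396 399 402 405 408 411 415 418 421 424 427 430
 433 436 439]
14 378 439 [378 381 384 387 390 393 396 422 425 428 431 434 437]
17 380 438 [380 383 386 389 392 395 398 401 404 407 410 414 417 420 423 426 429 432
 435 438]
20 383 437 [383 386 389 392 395 422 425 428 431 434 437]
23 385 426 [385 388 391 421 424]
26 385 425 [385 388 391 419 422 425]
29 385 424 [385 388 391 419 422]
32 385 423 [385 388 391 418 421]
35 384 422 [384 387 390 417 420]
38 384 421 [384 387 390 417 420]
41 384 420 [384 387 414 417 420]
44 386 419 [386 417]
47 None None []
[0.4868 0.0795 0.0775] [-0.6275  0.6438  0.507 ] [-0. -0. -1.]
10
```

The clip hasn't moved, and the fingertip edge at row 158.5 lies above the near tail. So the real fingertips sit about 30–45 mm higher than the reported TCP. The start picture shows the same thing: tips at row 44 where row 55 was expected. I'll back out, tilt the tool so both cameras see the tips, and measure the offset.

Run:
```python
from h import *
p=arm.current_ee_pos()
arm.move_l([.4868,.0795,.20],feed=.2)
z=np.array([np.sin(.8),0,-np.cos(.8)]);y=np.array([0,1.,0])
if y@arm.current_tool_rot()[:,1]<0:y=-y
R=np.c_[np.cross(y,z),y,z]
P=np.array([.55,.12,.26])
print(arm.solve_ik(P,R))
arm.move_to(P,R)
print(arm.current_t(),arm.current_ee_pos(),arm.current_tool_rot(),arm.current_width())
out=[]
for n in("side","top"):
    im=arm.snapshot(n);cv2.imwrite(f"pics/tilt_{n}.png",im[:,:,::-1])
    c=arm.get_calibration(n);q=np.linalg.inv(c["cam_to_world"])@np.r_[P,1];q=c["intrinsics"]@q[:3];q=(q/q[2])[:2];print(n,q)
    u,v=int(q[0])-50,int(q[1])-60;u,v=max(u,0),max(v,0)
    cr=cv2.resize(im[v:v+120,u:u+100,::-1],(400,480),interpolation=cv2.INTER_NEAREST);cv2.drawMarker(cr,(int((q[0]-u)*4),int((q[1]-v)*4)),(0,0,255),0,12);out.append(cr);print("crop origin",u,v)
cv2.imwrite("pics/tilt.png",np.hstack(out))
```

```text
[ 12.3416   4.3053 121.24   -43.8724  12.7815 141.8219]
7.7333 [0.5501 0.1199 0.2598] [[ 0.697   0.0001  0.7171]
 [ 0.0005 -1.     -0.0003]
 [ 0.7171  0.0006 -0.697 ]] 0.014830892069405839
side [333.4811 113.8663]
crop origin 283 53
top [167.5057 167.6241]
crop origin 117 107
```

View pics/tilt.png

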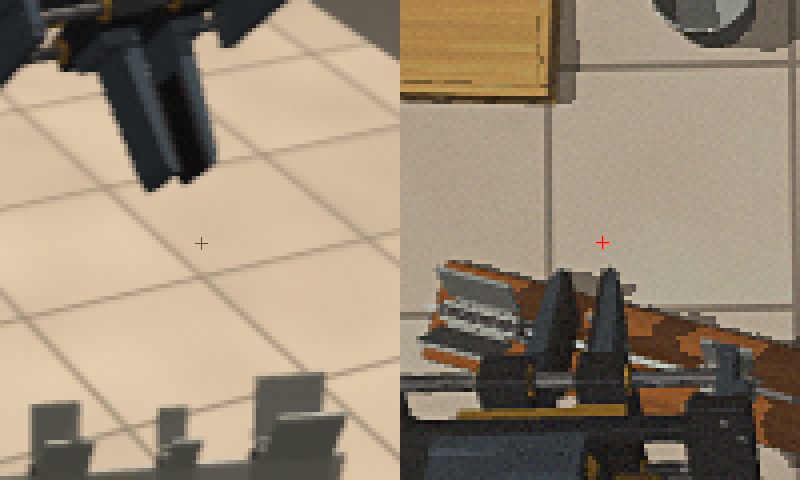

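The crop shows the fingertips well short of the reported TCP (red cross). In the side half they are at (152,190) and (200,178), and in the top half at (562,270) and (610,268).

Run:
```python
from h import *
s=lambda x,y:(283+x/4-.5,53+y/4-.5)
t=lambda x,y:(117+(x-400)/4-.5,107+y/4-.5)
R=arm.current_tool_rot();P=np.array([.55,.12,.26])
for a,b in [((152,190),(562,270)),((202,176),(610,268)),((178,183),(586,269))]:
    q,e=tri(s(*a),t(*b));print(q,e,"world off",q-P,"tool off",R.T@(q-P))
# where the finger axis mid-line lies at start, from s1 edge etc.
q,_=tri(s(178,183),t(586,269))
```

```text
[0.5262 0.1191 0.2858] 0.03700550739306578 world off [-0.0238 -0.0009  0.0258] tool off [ 0.002   0.0009 -0.035 ]
[0.5368 0.1154 0.2963] 0.010776415760201366 world off [-0.0132 -0.0046  0.0363] tool off [ 0.0168  0.0047 -0.0347]
[0.5315 0.1177 0.2907] 0.012421840378717384 world off [-0.0185 -0.0023  0.0307] tool off [ 0.0091  0.0023 -0.0346]
```

Run:
```python
from h import *
s=lambda x,y:(283+x/4-.5,53+y/4-.5)
t=lambda x,y:(117+(x-400)/4-.5,107+y/4-.5)
R=arm.current_tool_rot();P=np.array([.55,.12,.26])
for a,b in [((152,190),(610,268)),((202,176),(562,270))]:
    q,e=tri(s(*a),t(*b));print(e,"tool off",R.T@(q-P))
c=np.array([.4868,.0795]);n=np.array([.964,-.266]);R=rot(n)
arm.move_to([*c,.16],R);arm.grip(.091)
arm.move_l([*c,.0440],feed=.08)
print(arm.current_t(),arm.current_ee_pos(),arm.current_force())
for w in (.05,.03,.012):
    arm.grip(w);print(arm.current_t(),w,arm.current_width(),arm.current_grasp_force(),arm.current_force())
im=arm.snapshot("side")[90:240,175:375,::-1];cv2.imwrite("pics/s2.png",cv2.resize(im,None,fx=4,fy=4,interpolation=cv2.INTER_CUBIC))
```

```text
0.016722110742562427 tool off [ 0.0077  0.0158 -0.034 ]
0.009094744627573668 tool off [ 0.0105 -0.0106 -0.0355]
12.5917 [0.4871 0.0795 0.0444] [0.015  0.0824 0.2502]
13.3667 0.05 0.04985482586691026 0.0 [-0.3157  0.4779  0.495 ]
13.875 0.03 0.030087409149330464 8.663716010050848 [-0.8089  0.2593 12.7461]
14.1667 0.012 0.02162101626426673 30.002695620059967 [ 1.3009 -0.3435 13.559 ]
```

The clip is pinched fully open: 21.6 mm width and 30 N. Lifting.

Run:
```python
from h import *
arm.move_l([.4868,.0795,.154],feed=.12)
print(arm.current_t(),arm.current_ee_pos(),arm.current_width(),arm.current_grasp_force(),arm.current_force())
# rotate and go to above the recess, 45 mm higher than final
n=np.array([.9693,.2458]);R=down_rot(n)
arm.move_to([.4842,-.1377,.154],R)
print(arm.current_t(),arm.current_ee_pos(),arm.current_width(),arm.current_grasp_force(),arm.current_force(),arm.current_joint_positions())
im=arm.snapshot("side");cv2.imwrite("pics/s3full.png",im[:,:,::-1])
cv2.imwrite("pics/s3.png",cv2.resize(im[95:245,165:365,::-1],None,fx=4,fy=4,interpolation=cv2.INTER_CUBIC))
```

```text
15.2833 [0.4863 0.0795 0.1533] 0.021461792684691977 29.997633397579193 [ 0.0569  0.8496 -0.2346]
16.225 [ 0.484  -0.137   0.1536] 0.021470827095554465 29.997666478157043 [ 0.2848 -0.4026 -0.9838] [-22.6216  20.0368  95.6378   0.0195  64.3763 -36.7868]
```

View pics/s3.png

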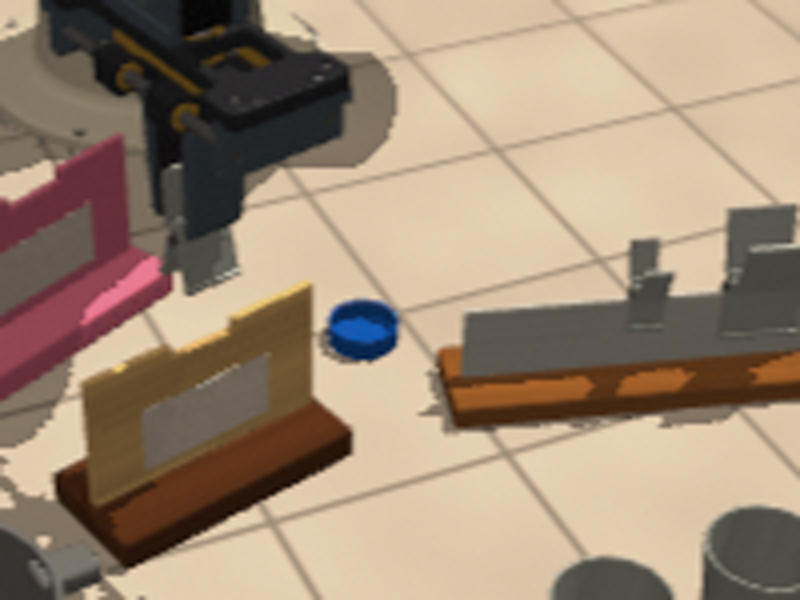

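The clip is held open above the card, with the near lip edge running from (190,293) to (240,272) in the crop. The other two clips are undisturbed. Next I'll find the lip position relative to the card from this view.

```bash
python3 - <<'E'
from h import *
s=lambda x,y:(165+(x+.5)/4-.5,95+(y+.5)/4-.5)
c=np.array([.4842,-.1377]);n=np.array([.9693,.2458]);h=np.array([.2458,-.9693])
def onplane(px,d):
    o,v=ray("side",px);t=(d-n@(o[:2]-c))/(n@v[:2]);p=o+v*t;return p,h@(p[:2]-c)
for q in((190,293),(240,272),(215,283)): print("lip",q,[ (p.round(4),round(k,4)) for p,k in [onplane(s(*q),.0115)]])
# card features on near face d=+3mm: ends of top edge and recess corners (near face)
for q,z in(((84,384),.113),((312,286),.113),((175,350),.105),((230,327),.105)):
    p=plane("side",s(*q),z);print("card",q,p,"d",n@(p[:2]-c),"h",h@(p[:2]-c))
E
python3 - <<'E'
import cv2
im=cv2.imread("pics/s3full.png").mean(2).astype(int)
for r in range(148,172):print(r,im[r,204:232])
E
```

```text
lip (190, 293) [(array([ 0.499 , -0.1492,  0.1545]), np.float64(0.0148))]
lip (240, 272) [(array([ 0.4906, -0.116 ,  0.154 ]), np.float64(-0.0194))]
lip (215, 283) [(array([ 0.4948, -0.1328,  0.1539]), np.float64(-0.0022))]
card (84, 384) [ 0.5029 -0.2151  0.113 ] d -0.0008921659874994471 h 0.07959384538608504
card (312, 286) [ 0.4671 -0.0614  0.113 ] d 0.0022225748597123206 h -0.07813953360349062
card (175, 350) [ 0.484  -0.1547  0.105 ] d -0.0044084445173064885 h 0.016375139161621678
card (230, 327) [ 0.4759 -0.1175  0.105 ] d -0.003080433201665885 h -0.021645194276142712
148 [ 58  43  59  69  68  70  59  44  40  35  34  38  36  34  35  35  35  35
  37  36  34 121 182 200 201 202 202 202]
149 [104  95  78  68  69  96  89  48  39  37  36  34  35  37  36  35  36  36
  34  35  57 158 201 202 202 201 202 201]
150 [109 100  79  73  85  95  88  61  39  36  35  35  36  34  35  35  36  32
  31  85 163 197 202 202 202 202 201 200]
151 [100  91  81  79  81  79  69  49  40  36  34  36  35  35  35  32  30  48
 114 175 198 202 202 201 201 201 201 201]
152 [ 91  97 100  85  73  77  70  49  40  3
[... 1636 characters left out ...]
 81  80 163 201 169 106  72  79  90  89  82 111 122 164 194 198
 201 201 200 200 200 200 200 200 201 200]
167 [ 70  75  78  83 165 202 172 109  86  87  80 108 167 195 195 198 201 201
 201 201 202 200 201 201 201 202 201 200]
168 [ 77  76  86 160 200 203 185 128  75 107 167 195 199 203 201 202 202 201
 201 202 202 201 201 201 202 202 201 201]
169 [ 77 106 168 200 204 203 201 197 194 196 200 202 202 202 201 201 202 202
 202 202 202 202 202 202 203 202 196 192]
170 [173 198 202 204 204 203 204 203 204 204 203 202 203 203 203 203 203 203
 203 202 202 203 202 203 198 188 183 181]
171 [203 206 206 205 205 205 205 204 204 204 204 204 204 204 204 203 204 204
 204 204 205 204 198 188 182 180 161 120]
```

The lips are at z≈0.154, against 0.153 expected. In this view the clip is centred on the recess to within 1 mm along the edge. I'll lower it 69 mm while watching the force.

Run:
```python
from h import *
c=[.4842,-.1377]
for z in(.125,.105,.085):
    arm.move_l([*c,z],feed=.06);f=arm.current_force();print(arm.current_t(),arm.current_ee_pos(),f,arm.current_width())
    if np.linalg.norm(f)>4:print("STOP");break
a=[]
for n,(u,v) in(("side",(175,130)),("top",(240,150))):
    im=arm.snapshot(n);a.append(cv2.resize(im[v:v+90,u:u+66,::-1],(396,540),interpolation=cv2.INTER_CUBIC))
cv2.imwrite("pics/fin.png",np.hstack(a));print(arm.current_t())
```

```text
16.9083 [ 0.4842 -0.1377  0.1249] [-0.6404 -0.3576  0.3606] 0.021405005401583896
17.3917 [ 0.484  -0.1376  0.1047] [ 0.175  -1.0119 -0.8115] 0.021983642061364137
17.875 [ 0.484  -0.1376  0.0847] [ 0.7936 -0.5199 -0.482 ] 0.021409929235119876
17.975
```

View pics/fin.png

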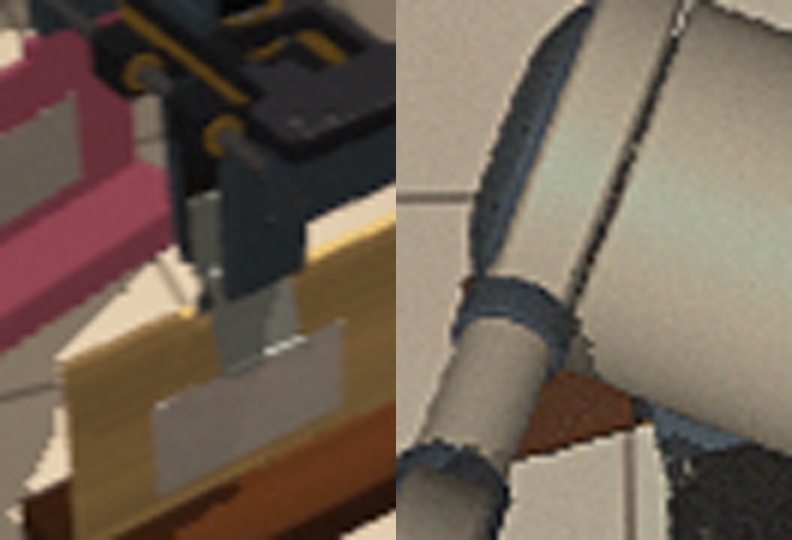

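Run:
```python
from h import *
s=lambda x,y:(175+(x+.5)/6-.5,130+(y+.5)/6-.5)
c=np.array([.4842,-.1377]);n=np.array([.9693,.2458]);h=np.array([.2458,-.9693])
for q in((223,375),(305,345),(264,360)):
  for d in(.009,.0115,.014):
    o,v=ray("side",s(*q));t=(d-n@(o[:2]-c))/(n@v[:2]);p=o+v*t;print(q,d,p,"h",h@(p[:2]-c))
print(arm.current_force(),arm.current_width(),arm.current_grasp_force())
```

```text
(223, 375) 0.009 [ 0.4971 -0.152   0.0844] h 0.01708265693861193
(223, 375) 0.0115 [ 0.4999 -0.153   0.0868] h 0.01870866721163101
(223, 375) 0.014 [ 0.5028 -0.154   0.0892] h 0.020334677484650114
(305, 345) 0.009 [ 0.4875 -0.1143  0.0804] h -0.021886616941643157
(305, 345) 0.0115 [ 0.4904 -0.1154  0.0829] h -0.020127820119142454
(305, 345) 0.014 [ 0.4933 -0.1165  0.0853] h -0.01836902329664156
(264, 360) 0.009 [ 0.4924 -0.1333  0.0824] h -0.0022139347910727293
(264, 360) 0.0115 [ 0.4952 -0.1344  0.0849] h -0.0005221720013293891
(264, 360) 0.014 [ 0.4981 -0.1354  0.0873] h 0.001169590788413951
[-0.2671 -0.8883  0.0352] 0.02172726134219157 29.997657537460327
```

The lip measures z=0.085, which is 20 mm below the recess floor. It is centred to within about 1–2 mm, with no contact force and the grip firm at 30 N. Handing in.

```bash
python3 -c "
from rig import arm
print(arm.sign_off(),arm.current_t())"
```

```text
the job is handed in; nothing more can be done
the job is handed in; nothing more can be done
```

I took the medium clip off the rail and handed the job in with it held wide open (30 N grip) over the middle of the recess: its lips measured about 20 mm below the recess floor, one on each side of the card, with no sign of contact, after a first pinch that missed because the fingertips sit about 35 mm short of the reported TCP.

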